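# Unhook the drained build platform and start its cure

### The arm

A 6-joint arm with a two-finger parallel gripper is mounted at the origin on the work surface. World frame = base frame: x ahead of the robot, y to its left, z up, the work surface at z = 0. Lengths are in mm, angles in rad, forces in N, time in s.
With the tool pointing down it reaches from about 250 to 725 mm from the base axis. Payload 9.7 kg.
Tool frame: the origin (TCP) lies on the centre line of the jaws, within the pads' length; the fingertips stand 14 mm ahead of it and the grasp point (between the pads) lies 5 mm behind it; z points along the fingers, x is the direction in which the jaws open and shut, and the axes are right-handed (so a half turn about z gives the same grasp; the last joint's range is limited). The gripper opens to 85 mm and grips with 20 to 120 N. Pads are 22 mm wide; open, the fingers measure 114 mm over their backs; the gripper's body (76 mm by 85 mm) begins 54 mm behind the grasp point. The pads swing forward as they close: fully open they stand 13 mm farther back than shut.
Start: joints at [-1.271, 0.087, 0.176, 1.66, 0, 1.571], TCP at [162.428, -525.466, 245.284] pointing down, gripper open.
Joint ranges: [-3.13, 3.13], [-0.85, 1.81], [-1.15, 1.24], [-2.2, 2.28], [-1.44, 1.52], [-3.14, 3.14]. Speed limits (rad/s): [2.22, 2.22, 2.57, 3.14, 3.14, 3.14].

### API

Orientations are given as a unit quaternion [w, x, y, z].
In Python, from workcell import r gives the robot as it stands. The module is installed in compiled form; this text tells all that it offers.
- The arm moves only by the tool apply_moves, never from a script. Its argument "motion" is a list of rows, each a list of 6 numbers: the shift along the tool's x, y, z in units of 30 mm (1.0 is 30 mm), then the turn, a rotation vector about the tool's x, y, z in units of 8 degrees (1.0 is 8 degrees). In form: [[tx, ty, tz, wx, wy, wz], ...]. A call has 1 to 12 rows; each row is the pose to reach, as a shift and turn from the pose commanded when the call began, along the tool's axes at that moment; what a row does not reach only later rows make up. A row lasts 1/8 s, in which the tool goes at most 62.5 mm and 10.7 degrees, less where a joint would pass 70% of its speed; a pose out of reach is approached as far as the arm can. A call with a gripper value outside its range is refused whole. "grip" is the opening, from 0 (shut) to 1 (fully open), set as the call begins (left out, the last holds). The fingers move at their own pace and stop on an object; "force" is the grip in N (left out, the last holds). Time passes only in rows, so rows that repeat a pose let the fingers close. It gives the time, the measured TCP pose, the force and the opening at its end, in the units of the state.
- r.read_state(): the state, without advancing time (a new reading comes with each control period).
- r.capture(name): name is "scene" or "top"; returns the picture (400x640x3 uint8, red, green, blue); there is no depth.
- r.get_calibration(name): a dict with "vfov" (degrees; the focal length in pixels is half the picture's height over the tangent of half this angle, whatever the lens; pixels are square), "cx", "cy" (the principal point, pixels), "R" (3x3) and "t" (3): a world point X has camera coordinates R X + t. Camera axes: x right, y down, z forward; pixel columns grow to the right and rows downward; lengths in mm; the calibration is good to about 2 mm. A picture is of the moment at which its call begins. get_calibration takes no time and is no camera call.
- r.job_done(): hands the job in, once; it reports no verdict.
Trained networks look in the newest picture that a camera, given by its name, has taken for a name from the list of things; names that differ only in an ending like _2 or _b are one class to them, and where a whole thing is asked for, a point or a joint stands for the part that bears it (a point fixed in the world has none). Each returns a list of dicts, best first, with "p" (0 to 1); they miss things now and then, are a little off and sometimes report something else, mostly with a low value. They report only what shows in the picture. A call takes as long as a camera call. They do not tell look-alikes from the thing itself.
- r.recognise(camera, query): "at" ([x, y, z] in mm, in world coordinates, good to about 4 mm: the middle of the surface that is visible of it).
The state is a dict: "clock": time; "q": joint angles; "joint_vel": joint speeds; "effort": joint torques, N m; "tool_pos": TCP position; "orientation": TCP orientation; "ft_force": force on the tool from outside, world axes, zero at the start; "torque": the same for the moment, N m; "finger_gap": opening from 0.0 (shut) to 1.0 (fully open).
Only numpy, scipy, OpenCV 4.12 (cv2) and the standard library are available. Lean on these libraries where they do the work, as an engineer would, in place of code of your own. Each camera call takes 0.05 s, during which the arm holds its last target.

### The job

Take the build platform off the drain rack: first press the sprung keepers over its two hooks down, one after the other, until each snaps open and stays, then lift the platform off by its bar, lower it until both ends of the bar rest in the two V posts of the curing station, and let go of it only there. Then push the station's start lever all the way over, away from the side it leans to. Leave the bottle, the scraper and the tray as they are.

Things in the scene. Friction and masses are not known exactly. Their poses are not given: they have to be found in the camera images.
- rack: Fixed drain rack; origin under its middle on the bench, -x is the hooks' open front (towards the robot), y along the platform's bar. Foot 150 x 210 mm, two upturned dark steel hooks 12 mm thick at y = +-85 mm, each with a 45 degree V seat, a front tip (inner face x = -15 mm, top at z = 143 mm) and a rear shank (inner face x = +38 mm). Rear to x = +87, highest point 161 mm. Each hook has its own keeper.
- rack_seat (a point): Fixed point of the rack, axes as the rack's: where the middle of the bar's axis rests, 100 mm above the bench. With both keepers open the bar lifts straight up out of the hooks, with 8 mm of room before and behind it.
- left_pad (a point): Point to press on the left keeper: top face of its tab, 118 mm out from the rack's middle along +y, 30 mm in front of the hinge; it moves with the flap. A keeper is a steel flap 46 (x) x 62 (y, 79 to 141 mm out) x 5 mm, level when shut, over the hook's mouth, hinged at its rear edge (rack x = +33, z = 156 mm). Under the tab all is free beyond y = 110 mm down to the foot, 12 mm up.
- right_pad (a point): The same point on the right keeper, which is the left one mirrored: 118 mm out from the rack's middle along -y.
- keeper_left (a joint): Left (+y) keeper angle: 0 shut, 1.2 rad open (front edge swung down). It cannot swing up, so the bar cannot be pulled out past it. Pressed straight down at left_pad it takes 3 to 6 N. Over-centre spring: let go before 0.6 rad it springs shut, past that it snaps on and stays open. A flat fingertip lowered 20 mm (30 mm at most) below the shut top face takes it past that point.
- keeper_right (a joint): The same for the right (-y) keeper: 0 shut, 1.2 rad open.
- platform_bar (a point): Middle of the build platform's bar, on its axis. Bar: steel, 12 mm round, 208 mm long along y, end collars 24 mm round x 6 mm, black square grip round its middle 16 (x) x 62 (y) x 16 mm, to take from above, fingers closing along x. Below hangs a level plate 90 (x) x 116 (y) x 10 mm, top 40 mm below the axis, on straps at y = +-48 mm; parts on it reach 75 mm below the axis. 0.3 to 0.65 kg. Either way round will do.
- station: Fixed curing station; origin under the well's middle on the bench, -x to the front, y along the line of its posts. Open grey well 150 (x) x 230 (y) mm outside, walls 6 mm thick and 75 mm high. In it two V posts 12 mm thick at y = +-78 mm: 45 degree slopes, mouth about 56 mm wide, tops 120 mm above the bench. The start lever stands beside it on the -y side.
- station_seat (a point): Fixed point of the station, axes as the station's: where the middle of the bar's axis lies when the bar rests in both V posts, 100 mm above the bench; it may lie up to 13 mm to either side along y, the end collars outside the posts. The plate and parts then hang in the well between the posts, clear of its floor.
- start_tip (a point): Centre of the black ball (26 mm) on the tip of the start lever; it moves with the lever. Stem 10 mm thick, 80 mm from pivot to ball; pivot at station x = +30, y = -146 mm, 30 mm above the bench. The lever leans to the station's -x and is pushed to +x, the ball's centre going over an arc 100 to 110 mm above the bench. About 1 N to push; it stays where it is left.
- start (a joint): Angle of the start lever: 0 leaning fully to the station's -x (off), 1.0 rad leaning fully to +x (on). It starts between 0 and 0.15.
- bottle: White bottle, 62 mm diameter, 150 mm tall, standing loose on the bench beyond the work; origin at the centre of its underside. Bystander.
- scraper: Scraper with black handle, 200 mm long, lying loose at the far right; origin at its middle on the bench. Bystander.
- tray: Empty grey parts tray, 90 x 140 x 35 mm, lying loose at the far left; origin at the centre of its underside. Bystander.
Not all that is in view belongs to the job. What is shaped like the part that bears platform_bar but turquoise is not meant.

How it is judged (in metres and radians):
On the way, in this order (a step that is already met when the one before it is completed fails the run):
1. both keepers are pressed open while the platform still hangs on the hooks (value of joint each of keeper_left, keeper_right above 0.95 rad and distance between platform_bar and rack_seat below 0.02 m), for 0.2 s.
2. the platform is lifted clear of the hooks (z of platform_bar in the frame of rack_seat above 0.055 m), for 0.1 s.
3. the platform hangs in both V posts of the station, let go, with the lever still off (distance between platform_bar and station_seat below 0.018 m and z of platform_bar in the frame of station_seat below 0.005 m and angle between the y axis of platform_bar and the y axis of station_seat, either way round below 0.12 rad and angle between platform_bar's own z axis and vertical below 0.2 rad and contact force between the fingers and platform below 0.1 N and value of joint start below 0.3 rad), for 0.2 s.
4. the start lever is pushed over (value of joint start above 0.85 rad), for 0.1 s.
At the end, for the whole second after the job is handed in: The platform hangs at rest in the station: bar centre within 18 mm of the seat point and no more than 5 mm above it, bar along the posts' line within 0.12 rad, plate level within 0.2 rad; the start lever stands above 0.85 rad of 1.0. The keepers may be left open (distance between platform_bar and station_seat below 0.018 m and z of platform_bar in the frame of station_seat below 0.005 m and angle between the y axis of platform_bar and the y axis of station_seat, either way round below 0.12 rad and angle between platform_bar's own z axis and vertical below 0.2 rad and value of joint start above 0.85 rad and linear speed of platform below 0.03 m/s); the robot touches nothing.
It fails at once if the platform is let go while still above the station's posts (z of platform_bar in the frame of station_seat above 0.02 m and horizontal distance between platform_bar and station_seat below 0.08 m and contact force between the fingers and platform below 0.05 N).
It fails at once if the bottle is shoved or knocked over (distance of bottle from where it was at the start of the episode above 0.03 m or angle between bottle's own z axis and vertical above 0.4 rad).
It fails at once if the scraper or the tray is moved (distance of any of scraper, tray from where it was at the start of the episode above 0.03 m).
It also fails if it takes over 67 s, if anything falls off the work surface, if the arm or the gripper's body presses on something with over 40 N, if the wrist force passes 120 N, or if a joint passes its speed limit or range.

## Working session

There is one attempt and no reset: what is moved stays moved. The work goes in short steps, Python scripts to look and compute and a tool call to move; the robot and the scene stay as the last step left them, time stands still between calls to the robot, and variables do not carry over. Pictures are saved under pics/ and viewed, and the job is handed in when it is done.

Besides the shell and the picture viewer there is one more tool, called after "Request:" in YAML: its name, and indented under it one key for each argument. apply_moves: Moves the arm, as the interface text tells. Its arguments: {"type":"object","properties":{"motion":{"type":"array"},"grip":{"type":"number"},"force":{"type":"number"}},"required":["motion"]}

```bash
mkdir -p pics; python3 - <<'E'
from workcell import r
import cv2
for n in("scene","top"):
    im=r.capture(n); cv2.imwrite(f"pics/{n}0.png",im[:,:,::-1]); c=r.get_calibration(n); print(n,c)
    for q in("rack","platform_bar","station","start_tip","left_pad","right_pad","bottle","scraper","tray"):
        try: print(q,[( [round(v) for v in d["at"]],round(d["p"],2)) for d in r.recognise(n,q)[:3]])
        except Exception as e: print(q,e)
print(r.read_state())
E
```

```text
scene {'vfov': 56.21907160485835, 'cx': 323.8061949668983, 'cy': 204.7426233626207, 'R': array([[ 0.54126312,  0.84061218,  0.02013461],
       [ 0.61824972, -0.38162779, -0.68711536],
       [-0.56991361,  0.38435842, -0.72626929]]), 't': array([-354.25561507, -221.40864024, 1513.59395625])}
rack [([529, 171, 61], 0.6)]
platform_bar [([273, 269, 37], 0.96), ([490, 202, 59], 0.62), ([659, 471, 31], 0.56)]
station [([510, -238, 25], 0.94), ([522, 81, 162], 0.73), ([479, 303, 161], 0.46)]
start_tip [([522, 79, 156], 0.58), ([526, -347, 103], 0.45), ([704, -215, 2], 0.34)]
left_pad [([477, 301, 160], 0.7)]
right_pad [([521, 84, 156], 0.77)]
bottle [([767, -21, 95], 0.97)]
scraper [([703, -217, 4], 0.81), ([529, 175, 58], 0.64), ([520, 82, 160], 0.19)]
tray [([744, 248, 1], 0.63)]
top {'vfov': 49.3222950338519, 'cx': 315.85889690644115, 'cy': 198.70023846283632, 'R': array([[ 0.01192414, -0.99990302, -0.00719491],
       [-0.99180362, -0.01091152, -0.12730481],
       [ 0.12721396,  0.00865394, -0.99183755]]), 't': array([  71.15298748,  519.98201045, 1168.58763472])}
rack [([493, 206, 5
[... 432 characters left out ...]
k': 1.0, 'q': array([-1.27099399e+00,  8.68956789e-02,  1.75900973e-01,  1.65979062e+00,
       -2.92526965e-05,  1.57081369e+00]), 'joint_vel': array([ 8.74273926e-04,  5.77609334e-05, -6.56075952e-04,  1.06761994e-03,
        1.23643418e-03, -1.37543984e-03]), 'effort': array([ 1.40089596e-03, -5.20103788e+01,  4.64868772e+01,  1.37178238e-03,
        9.96690210e-05, -2.89674674e-06]), 'tool_pos': array([ 162.42499628, -525.47055119,  245.28704683]), 'orientation': array([ 1.50346337e-05,  8.04771640e-01, -5.93584541e-01, -4.25685950e-06]), 'ft_force': array([-0.09061961,  0.32994572, -0.8299265 ]), 'torque': array([ 0.00028415,  0.04735527, -0.02827568]), 'finger_gap': 1.0009806279298614}
```

View pics/scene0.png

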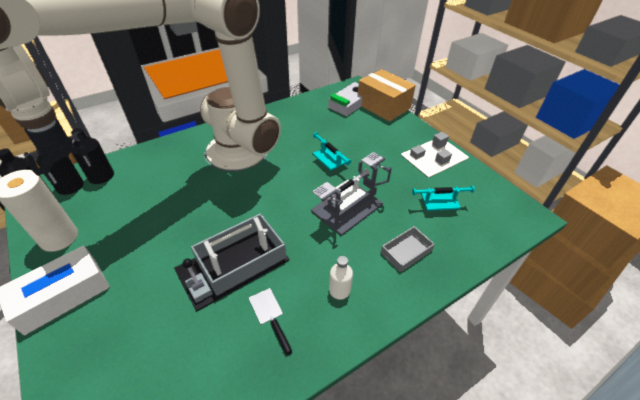

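View pics/top0.png

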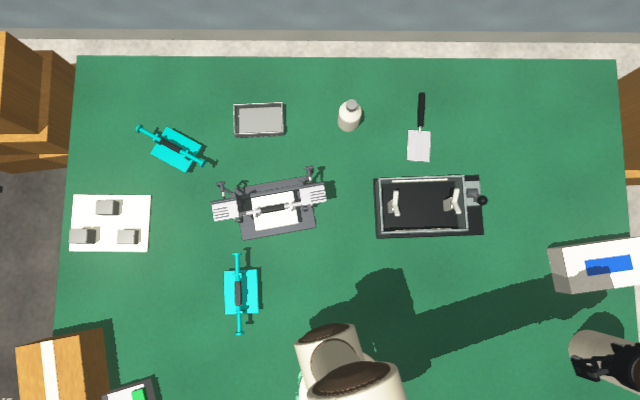

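The rack, with its bar and white-slatted keepers, is around top px (270,205). The station is around (428,205), and the lever ball is at (482,200). The turquoise ones are decoys. I'll zoom in to measure these.

```bash
python3 - <<'E'
import cv2
im=cv2.imread("pics/top0.png")
a=im[150:250,200:340]; cv2.imwrite("pics/rackz.png",cv2.resize(a,None,fx=5.7,fy=5.7,interpolation=cv2.INTER_CUBIC)[:600])
a=im[160:250,365:495]; cv2.imwrite("pics/statz.png",cv2.resize(a,None,fx=6,fy=6,interpolation=cv2.INTER_CUBIC))
im=cv2.imread("pics/scene0.png")
a=im[140:240,300:400]; cv2.imwrite("pics/rackz2.png",cv2.resize(a,None,fx=6,fy=6,interpolation=cv2.INTER_CUBIC))
a=im[205:310,165:300]; cv2.imwrite("pics/statz2.png",cv2.resize(a,None,fx=5.7,fy=5.7,interpolation=cv2.INTER_CUBIC))
E
```

```text
(no output)
```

View pics/rackz.png

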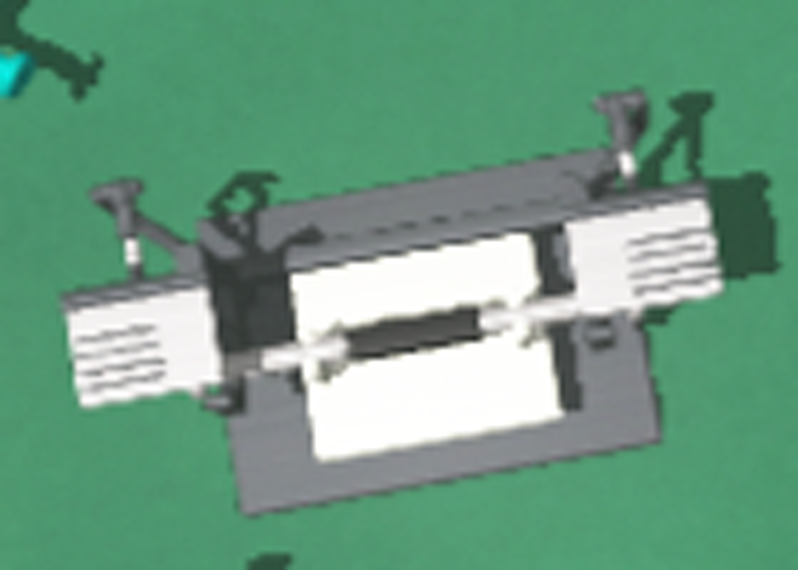

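View pics/statz.png

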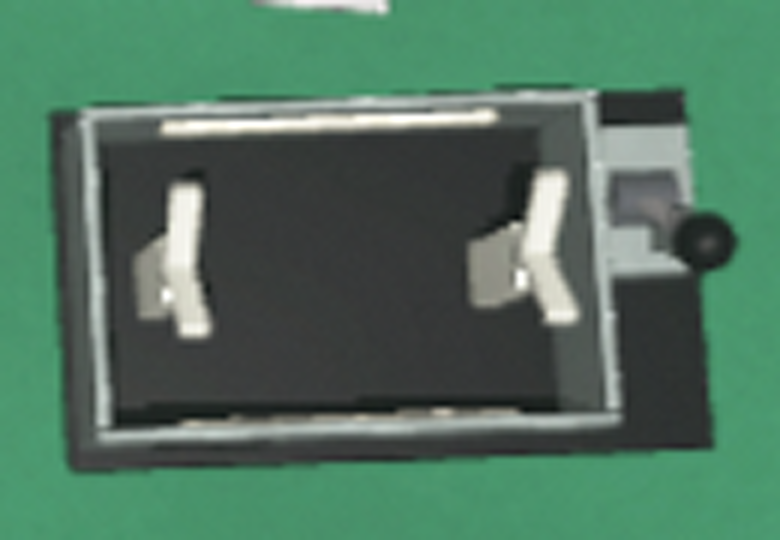

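View pics/rackz2.png

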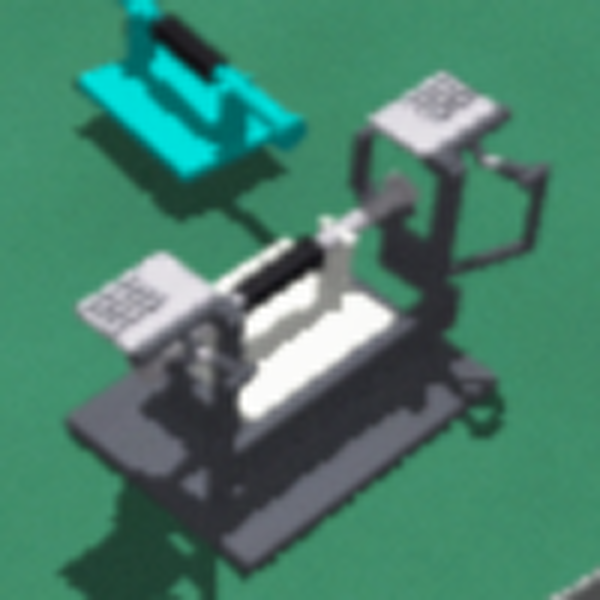

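View pics/statz2.png

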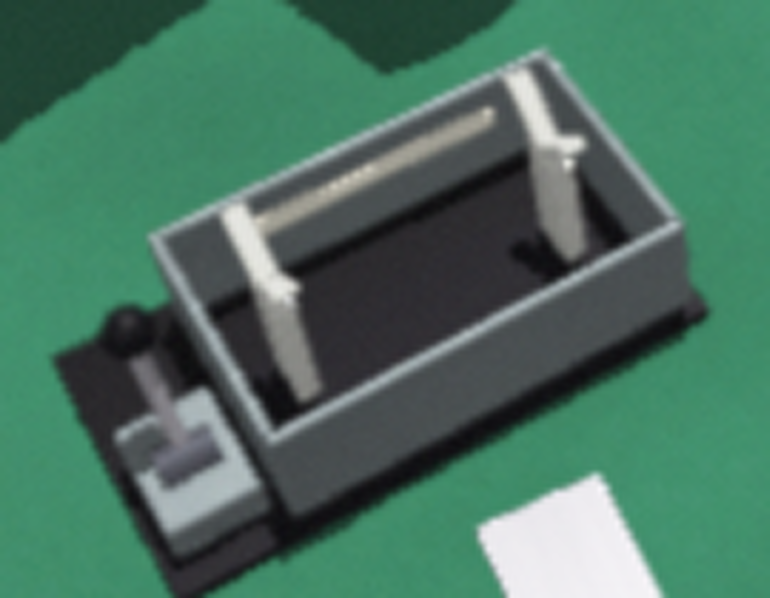

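```bash
cat > h.py <<'E'
import numpy as np
from scipy.optimize import least_squares
from workcell import r
C={n:r.get_calibration(n) for n in("scene","top")}
def proj(n,X):
    c=C[n]; f=200/np.tan(np.radians(c["vfov"]/2)); Y=np.atleast_2d(X)@np.array(c["R"]).T+c["t"]
    return np.c_[f*Y[:,0]/Y[:,2]+c["cx"],f*Y[:,1]/Y[:,2]+c["cy"]]
def W(p,L):
    L=np.atleast_2d(np.array(L,float)); c,s=np.cos(p[2]),np.sin(p[2])
    return np.c_[p[0]+c*L[:,0]-s*L[:,1],p[1]+s*L[:,0]+c*L[:,1],L[:,2]]
def fit(p0,obs):
    f=lambda p:np.concatenate([(proj(n,W(p,[l]))[0]-uv) for n,uv,l in obs])
    s=least_squares(f,p0,loss="soft_l1"); return s.x,f(s.x).reshape(-1,2)
def px(o,s,u): return (np.array(u)+.5)/s-.5+np.array(o)
E
python3 - <<'E'
from h import *
np.set_printoptions(precision=2,suppress=True)
T=lambda u,l:("top",px((200,150),5.7,u),l); S=lambda u,l:("scene",px((300,140),6,u),l)
z=158.5
o=[T((247,514),(-75,105,12)),T((658,438),(-75,-105,12)),T((80,407),(-13,141,z)),T((222,388),(-13,79,z)),T((720,292),(-13,-141,z)),
T((345,335),(8,31,108)),T((478,308),(8,-31,108)),T((482,330),(-8,-31,108)),T((348,360),(-8,31,108)),
S((70,425),(-75,-105,12)),S((245,572),(75,-105,12)),S((497,380),(75,105,12)),S((80,305),(-13,-141,z)),S((160,252),(-13,-79,z)),S((370,118),(-13,79,z)),S((440,72),(-13,141,z))]
p,e=fit([490,194,.19],o);print("rack",p);print(e)
for nm,k in(("top",lambda a:a[0]=="top"),("sc",lambda a:a[0]!="top")): print(nm,fit(p,[a for a in o if k(a)])[0])
print("pads",W(p,[(3,118,z),(3,-118,z),(0,0,100)]))
T=lambda u,l:("top",px((365,160),6,u),l); S=lambda u,l:("scene",px((165,205),5.7,u),l)
o=[T((80,110),(75,115,75)),T((597,92),(75,-115,75)),T((620,422),(-75,-115,75)),T((97,442),(-75,115,75)),T((187,184),(28,78,120)),T((197,336),(-28,78,120)),T((553,172),(28,-78,120)),T((565,322),(-28,-78,120)),
S((543,50),(-75,115,75)),S((680,225),(75,115,75)),S((272,440),(75,-115,75)),S((152,238),(-75,-115,75))]
p,e=fit([505,-235,.0],o);print("station",p);print(e)
for nm,k in(("top",lambda a:a[0]=="top"),("sc",lambda a:a[0]!="top")): print(nm,fit(p,[a for a in o if k(a)])[0])
g=least_squares(lambda X:np.r_[proj("top",X)[0]-px((365,160),6,(703,242)),proj("scene",X)[0]-px((165,205),5.7,(127,332))],[520,-348,105]).x
print("ball",g, W(p,[(30-80*np.sin(.5),-146,30+80*np.cos(.5))]),W(p,[(30+80*np.sin(.5),-146,100)]))
E
```

```text
rack [487.01 191.71   0.21]
[[-0.34  4.52]
 [ 1.79  3.22]
 [-0.16 -0.15]
 [-0.24 -1.68]
 [ 0.07 -2.02]
 [-1.33 -2.19]
 [-1.09 -2.07]
 [-0.65  0.11]
 [-0.76 -0.53]
 [-3.95 -2.4 ]
 [-1.61 -2.3 ]
 [-2.27 -2.35]
 [-0.97  1.51]
 [ 0.23  0.69]
 [-0.95  0.57]
 [-0.48  0.18]]
top [484.88 190.35   0.19]
sc [490.52 194.02   0.21]
pads [[465.81 307.83 158.5 ]
 [514.08  76.82 158.5 ]
 [487.01 191.71 100.  ]]
station [ 503.82 -206.68    0.05]
[[-0.15 -0.62]
 [-0.39 -0.65]
 [ 0.21  0.43]
 [ 0.01  0.15]
 [-0.22  1.52]
 [-0.62 -2.04]
 [-0.3   1.38]
 [-0.63 -1.86]
 [-0.58 -0.6 ]
 [ 0.16 -0.02]
 [-1.87  1.11]
 [-2.14 -0.4 ]]
top [ 503.32 -207.36    0.05]
sc [ 505.36 -203.64    0.05]
ball [ 511.8  -351.44  105.5 ] [[ 502.25 -352.91  100.21]] [[ 578.87 -349.36  100.  ]]
```

```bash
python3 - <<'E'
from h import *
np.set_printoptions(precision=2,suppress=True)
T=lambda u,l:("top",px((200,150),5.7,u),l); S=lambda u,l:("scene",px((300,140),6,u),l)
z=158.5
o=[T((80,407),(-13,141,z)),T((222,388),(-13,79,z)),T((720,292),(-13,-141,z)),
T((345,335),(8,31,108)),T((478,308),(8,-31,108)),T((482,330),(-8,-31,108)),T((348,360),(-8,31,108)),
S((80,305),(-13,-141,z)),S((160,252),(-13,-79,z)),S((370,118),(-13,79,z)),S((440,72),(-13,141,z))]
f=[T((247,514),(-75,105,12)),T((658,438),(-75,-105,12)),
S((70,425),(-75,-105,12)),S((245,572),(75,-105,12)),S((497,380),(75,105,12))]
p,e=fit([490,194,.19],o);print("rack",p);print(e)
for nm,k in(("top",lambda a:a[0]=="top"),("sc",lambda a:a[0]!="top")): print(nm,fit(p,[a for a in o if k(a)])[0])
print("foot",fit(p,f))
print("pads",W(p,[(3,118,z),(3,-118,z),(0,0,100)]))
print(r.recognise("scene","rack_seat")[:2] if 0 else "")
E
```

```text
rack [484.24 191.04   0.19]
[[-0.12  0.23]
 [-0.15 -0.96]
 [ 0.41 -0.13]
 [-1.08 -1.29]
 [-0.78 -0.85]
 [-0.43  1.35]
 [-0.6   0.39]
 [-2.03  0.69]
 [-0.64  0.04]
 [-1.34  0.31]
 [-0.68  0.05]]
top [483.7  190.04   0.19]
sc [485.03 195.12   0.2 ]
foot (array([498.75, 193.03,   0.19]), array([[-1.05, -0.1 ],
       [ 1.14, -0.52],
       [-1.9 , -0.72],
       [ 0.33, -0.14],
       [ 0.24, -0.14]]))
pads [[464.62 307.43 158.5 ]
 [509.75  75.79 158.5 ]
 [484.24 191.04 100.  ]]
```

```bash
cat >> h.py <<'E'
from scipy.spatial.transform import Rotation as Ro
RK=np.array([485,192,.19]); ST=np.array([503.5,-206.5,.05])
def row(pos,yaw,s=None):
    s=s or r.read_state(); q=s["orientation"]; R0=Ro.from_quat([q[1],q[2],q[3],q[0]])
    R1=Ro.from_matrix(np.array([[np.cos(yaw),np.sin(yaw),0],[np.sin(yaw),-np.cos(yaw),0],[0,0,-1]]))
    return np.round(np.r_[R0.inv().apply(np.array(pos)-s["tool_pos"])/30,np.degrees((R0.inv()*R1).as_rotvec())/8],2)
E
python3 - <<'E'
from h import *
p=W(RK,[(3,-118,215)])[0];print(p,row(p,.19))
E
```

```text
[510.23136231  76.69007694 215.        ] [-15.75 -17.     1.01   0.     0.   -10.46]
```

Request:
apply_moves:
  motion:
    - [-15.75, -17, 1, 0, 0, -10.46]
    - [-15.75, -17, 1, 0, 0, -10.46]
    - [-15.75, -17, 1, 0, 0, -10.46]
    - [-15.75, -17, 1, 0, 0, -10.46]
    - [-15.75, -17, 1, 0, 0, -10.46]
    - [-15.75, -17, 1, 0, 0, -10.46]
    - [-15.75, -17, 1, 0, 0, -10.46]
    - [-15.75, -17, 1, 0, 0, -10.46]
    - [-15.75, -17, 1, 0, 0, -10.46]
    - [-15.75, -17, 1, 0, 0, -10.46]
    - [-15.75, -17, 1, 0, 0, -10.46]
    - [-15.75, -17, 1, 0, 0, -10.46]
  grip: 0

```text
clock: 2.5
tool_pos: [511.0, 79.6, 214.2]
orientation: [-0.0, 0.995, 0.097, -0.001]
ft_force: [1.1, 0.1, -0.5]
finger_gap: 0.003
```

Request:
apply_moves:
  motion:
    - [0, 0, 0, 0, 0, 0]
    - [0, 0, 0, 0, 0, 0]

```text
clock: 2.75
tool_pos: [509.8, 75.5, 215.7]
orientation: [0.0, 0.996, 0.094, 0.0]
ft_force: [-0.8, -1.1, 0.1]
finger_gap: 0.001
```

```bash
python3 - <<'E'
from h import *
import cv2
s=r.read_state();print(s["clock"],s["tool_pos"],s["orientation"])
a=r.capture("top")[130:250,180:340,::-1];b=r.capture("scene")[110:240,270:430,::-1]
cv2.imwrite("pics/p1.png",np.hstack([cv2.resize(a,(400,300)),cv2.resize(b,(370,300))]))
p=W(RK,[(3,-118,215)])[0];print(p,row(p,.19))
t=s["tool_pos"]+[0,0,-14];print(proj("top",t),proj("scene",t))
E
```

```text
2.75 [509.76721669  75.48395477 215.65446311] [9.11404337e-05 9.95573961e-01 9.39811486e-02 1.52583137e-04]
[510.23136231  76.69007694 215.        ] [ 0.02 -0.04  0.03  0.   -0.01 -0.02]
[[315.98695882 193.60216748]] [[320.14053468 179.81425084]]
```

View pics/p1.png

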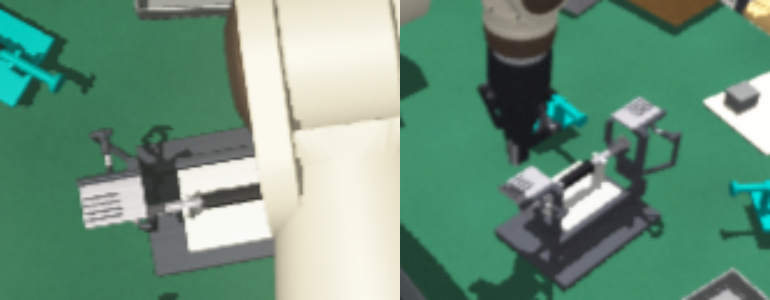

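Request:
apply_moves:
  motion:
    - [0, 0, 0.7, 0, 0, 0]
    - [0, 0, 1.2, 0, 0, 0]
    - [0, 0, 1.4, 0, 0, 0]
    - [0, 0, 1.6, 0, 0, 0]
    - [0, 0, 1.8, 0, 0, 0]

```text
clock: 3.48
tool_pos: [510.5, 76.4, 161.7]
orientation: [0.0, 0.996, 0.095, 0.001]
ft_force: [1.4, -0.4, 2.9]
finger_gap: 0.002
```

```bash
python3 - <<'E'
from h import *
import cv2
s=r.read_state();print(s["clock"],s["tool_pos"],s["ft_force"])
b=r.capture("scene")[110:240,270:430,::-1]
cv2.imwrite("pics/p2.png",cv2.resize(b,(740,600)))
E
```

```text
3.475 [510.5445093   76.43864282 161.67338334] [ 1.36640865 -0.442887    2.94821674]
```

View pics/p2.png

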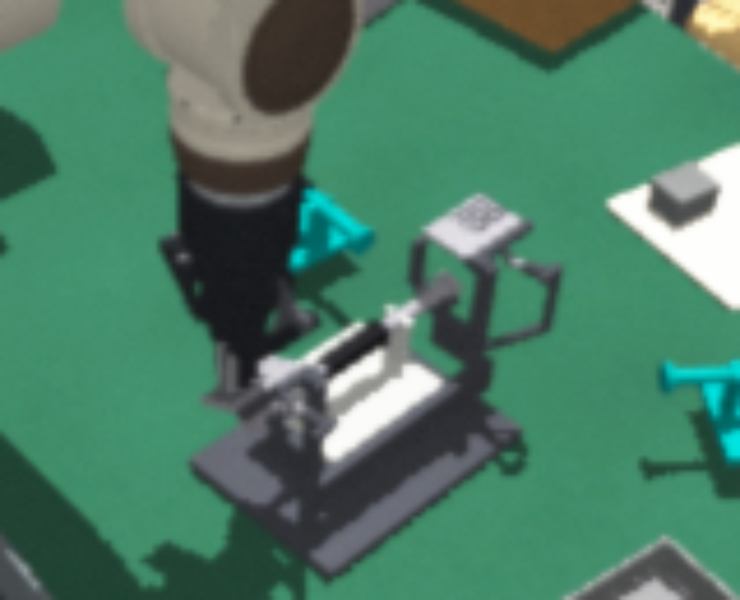

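Request:
apply_moves:
  motion:
    - [0, 0, 0.2, 0, 0, 0]
    - [0, 0, 0.4, 0, 0, 0]
    - [0, 0, 0.45, 0, 0, 0]
    - [0, 0, 0.45, 0, 0, 0]

```text
clock: 4.03
tool_pos: [510.0, 76.6, 147.6]
orientation: [-0.0, 0.996, 0.095, -0.0]
ft_force: [-0.3, 0.9, 0.5]
finger_gap: 0.003
```

Request:
apply_moves:
  motion:
    - [0, 0, -1, 0, 0, 0]
    - [0, 0, -2, 0, 0, 0]
    - [0, 0, -2.3, 0, 0, 0]
    - [0, 0, -2.3, 0, 0, 0]

```text
clock: 4.53
tool_pos: [510.4, 76.6, 216.7]
orientation: [-0.0, 0.996, 0.095, 0.0]
ft_force: [0.2, -1.2, -0.5]
finger_gap: 0.002
```

```bash
python3 - <<'E'
from h import *
import cv2
s=r.read_state();print(s["clock"],s["tool_pos"],s["ft_force"])
b=r.capture("scene")[110:240,270:430,::-1]
cv2.imwrite("pics/p3.png",cv2.resize(b,(740,600)))
p=W(RK,[(3,118,215)])[0];print(p,row(p,.19))
E
```

```text
4.525 [510.3533193   76.63039019 216.73238341] [ 0.23190811 -1.20393654 -0.47065553]
[465.6606631  308.44307643 215.        ] [ 0.   -7.87  0.03 -0.    0.01 -0.  ]
```

View pics/p3.png

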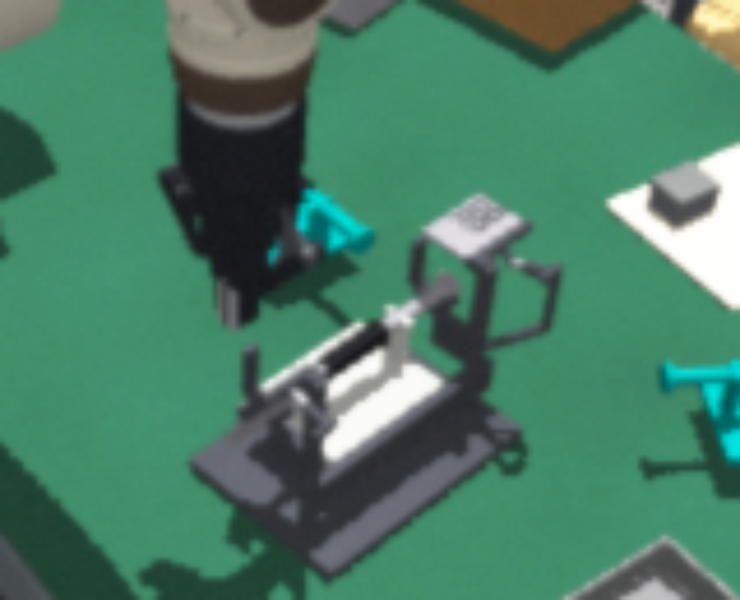

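The right keeper no longer shows its white top and has swung down open, and the force has gone. Next is the left one.

Request:
apply_moves:
  motion:
    - [0, -2, 0, 0, 0, 0]
    - [0, -4, 0, 0, 0, 0]
    - [0, -6, 0, 0, 0, 0]
    - [0, -7.87, 0, 0, 0, 0]
    - [0, -7.87, 0, 0, 0, 0]
    - [0, -7.87, 0, 0, 0, 0]
    - [0, -7.87, 0.7, 0, 0, 0]
    - [0, -7.87, 1.2, 0, 0, 0]
    - [0, -7.87, 1.4, 0, 0, 0]
    - [0, -7.87, 1.6, 0, 0, 0]
    - [0, -7.87, 1.8, 0, 0, 0]

```text
clock: 5.95
tool_pos: [466.1, 308.2, 163.3]
orientation: [-0.0, 0.996, 0.094, 0.001]
ft_force: [1.2, -1.5, 3.1]
finger_gap: -0.001
```

Request:
apply_moves:
  motion:
    - [0, 0, 0.2, 0, 0, 0]
    - [0, 0, 0.4, 0, 0, 0]
    - [0, 0, 0.45, 0, 0, 0]
    - [0, 0, 0.45, 0, 0, 0]

```text
clock: 6.45
tool_pos: [465.6, 308.5, 149.1]
orientation: [0.0, 0.996, 0.095, -0.0]
ft_force: [-0.2, 0.4, 0.2]
finger_gap: -0.003
```

Request:
apply_moves:
  motion:
    - [0, 0, -1, 0, 0, 0]
    - [0, 0, -2, 0, 0, 0]
    - [0, 0, -2.3, 0, 0, 0]
    - [0, 0, -2.3, 0, 0, 0]

```text
clock: 6.95
tool_pos: [465.9, 308.6, 218.3]
orientation: [-0.0, 0.996, 0.095, 0.0]
ft_force: [0.2, 0.6, 0.6]
finger_gap: -0.001
```

```bash
python3 - <<'E'
from h import *
import cv2
s=r.read_state();print(s["clock"],s["tool_pos"],s["ft_force"])
b=r.capture("scene")[110:240,270:430,::-1]
cv2.imwrite("pics/p4.png",cv2.resize(b,(740,600)))
print([(d["at"],d["p"]) for d in r.recognise("scene","platform_bar")[:3]])
E
```

```text
6.95 [465.87523486 308.60330938 218.25419839] [0.17350343 0.64594885 0.58584681]
[([490.2, 203.5, 59.2], 0.94), ([274.3, 270.2, 33.9], 0.94), ([661.5, 467.2, 36.5], 0.86)]
```

View pics/p4.png

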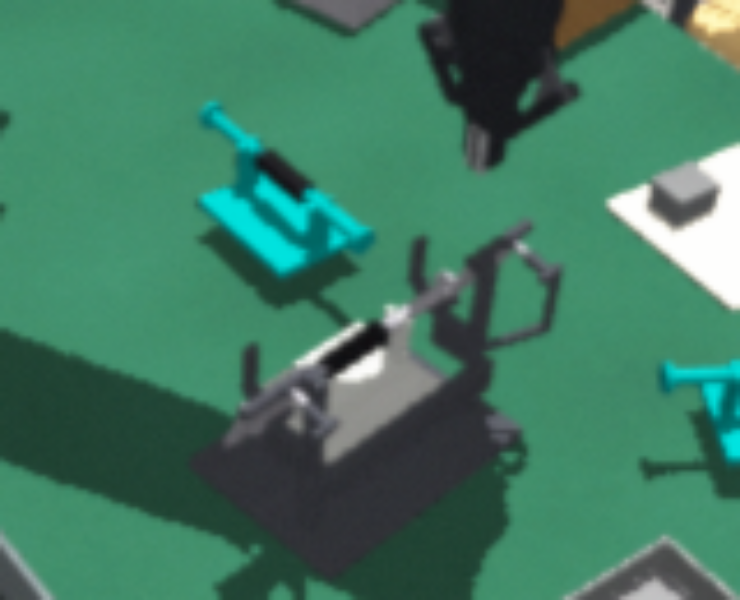

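```bash
python3 - <<'E'
from h import *
import cv2
b=r.capture("scene");a=r.capture("top")
def draw(n,im,x0,y0,w,h,k,name):
    o=cv2.resize(im[y0:y0+h,x0:x0+w,::-1].copy(),None,fx=k,fy=k,interpolation=cv2.INTER_CUBIC)
    for X in W(RK,[(sx*8,sy*31,108) for sx in(1,-1) for sy in(1,-1)]+[(0,y,100) for y in(-104,104)]):
        u=(proj(n,X)[0]-[x0,y0]+.5)*k; cv2.circle(o,tuple(int(v) for v in u),3,(0,0,255),1)
    cv2.imwrite(name,o)
draw("scene",b,310,150,80,70,8,"pics/p5.png");draw("top",a,215,170,110,70,7,"pics/p6.png")
p=W(RK,[(0,0,215)])[0];print(p,row(p,.19))
E
```

```text
[485. 192. 215.] [-0.09  3.93  0.07  0.    0.01 -0.  ]
```

View pics/p5.png

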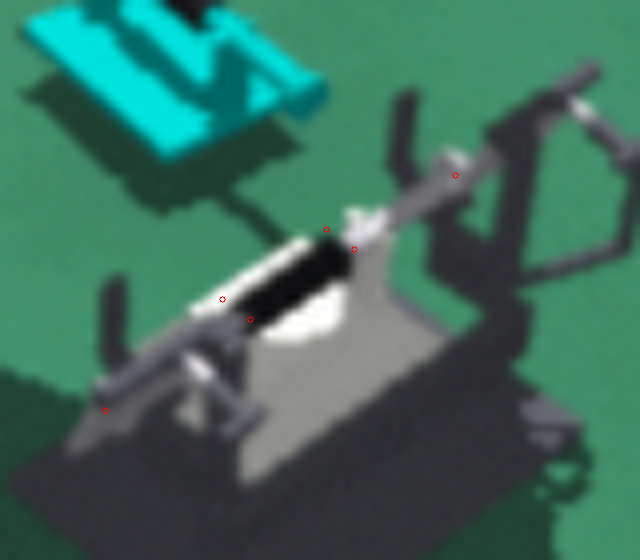

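View pics/p6.png

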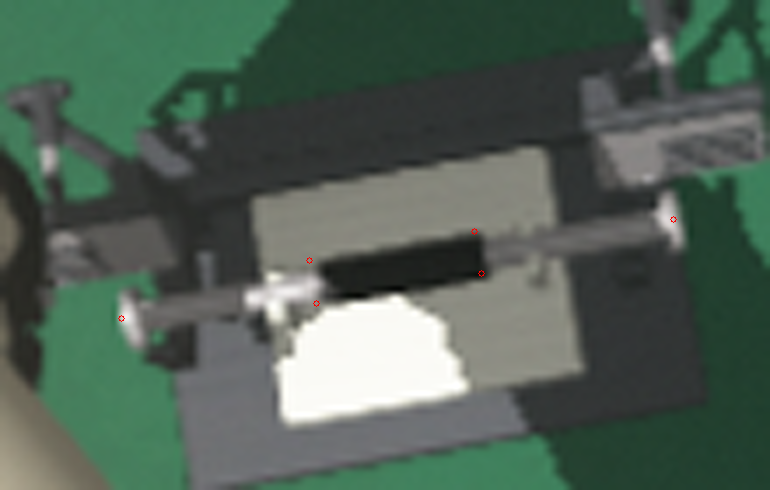

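Request:
apply_moves:
  motion:
    - [-0.05, 1.4, 0, 0, 0, 0]
    - [-0.09, 2.8, 0, 0, 0, 0]
    - [-0.09, 3.98, 0, 0, 0, 0]
    - [-0.09, 3.98, 0, 0, 0, 0]
    - [-0.09, 3.98, 0, 0, 0, 0]
  grip: 0.6

```text
clock: 7.78
tool_pos: [485.4, 190.9, 217.8]
orientation: [-0.0, 0.996, 0.094, -0.0]
ft_force: [1.0, -1.1, -0.2]
finger_gap: 0.601
```

```bash
python3 - <<'E'
from h import *
s=r.read_state();print(s["clock"],s["tool_pos"],s["finger_gap"])
p=W(RK,[(0,-1.5,96)])[0];print(p,row(p,.19))
E
```

```text
7.775 [485.37359834 190.85761155 217.82868926] 0.60083890890122
[485.28328834 190.52699365  96.        ] [-0.    0.01  4.06 -0.    0.   -0.01]
```

Request:
apply_moves:
  motion:
    - [0, 0, 1, 0, 0, 0]
    - [0, 0, 2, 0, 0, 0]
    - [0, 0, 3, 0, 0, 0]
    - [0, 0, 3.6, 0, 0, 0]
    - [0, 0, 4.05, 0, 0, 0]
    - [0, 0, 4.05, 0, 0, 0]
    - [0, 0, 4.05, 0, 0, 0]

```text
clock: 8.65
tool_pos: [486.0, 190.9, 97.7]
orientation: [-0.0, 0.996, 0.095, 0.001]
ft_force: [0.4, 0.3, 0.9]
finger_gap: 0.604
```

Request:
apply_moves:
  motion:
    - [0, 0, 0, 0, 0, 0]
    - [0, 0, 0, 0, 0, 0]
    - [0, 0, 0, 0, 0, 0]
    - [0, 0, 0, 0, 0, 0]
    - [0, 0, 0, 0, 0, 0]
    - [0, 0, 0, 0, 0, 0]
  grip: 0
  force: 60

```text
clock: 9.4
tool_pos: [485.5, 190.7, 97.4]
orientation: [-0.0, 0.996, 0.095, 0.0]
ft_force: [-2.3, -0.5, 5.6]
finger_gap: 0.174
```

Request:
apply_moves:
  motion:
    - [0, 0, -0.3, 0, 0, 0]
    - [0, 0, -0.8, 0, 0, 0]
    - [0, 0, -1.5, 0, 0, 0]
    - [0, 0, -2.3, 0, 0, 0]
    - [0, 0, -3.2, 0, 0, 0]
    - [0, 0, -4.1, 0, 0, 0]
    - [0, 0, -5, 0, 0, 0]
    - [0, 0, -5, 0, 0, 0]
    - [0, 0, -5, 0, 0, 0]

```text
clock: 10.52
tool_pos: [485.4, 190.6, 245.9]
orientation: [0.0, 0.996, 0.095, -0.0]
ft_force: [-0.1, -0.9, -5.4]
finger_gap: 0.175
```

```bash
python3 - <<'E'
from h import *
import cv2
s=r.read_state();print(s["clock"],s["tool_pos"],s["finger_gap"],s["ft_force"],s["torque"])
b=r.capture("scene")[70:240,250:430,::-1]
cv2.imwrite("pics/p7.png",cv2.resize(b,None,fx=3.5,fy=3.5))
p=W(ST,[(0,0,250)])[0];print(p,row(p,.05))
E
```

```text
10.525 [485.37592684 190.61696428 245.87040145] 0.17468894822741657 [-0.10044226 -0.90940307 -5.35658171] [ 0.02954989 -0.02777537  0.01636806]
[ 503.5 -206.5  250. ] [-1.890e+00  1.311e+01 -1.400e-01  0.000e+00  1.000e-02  1.000e+00]
```

View pics/p7.png

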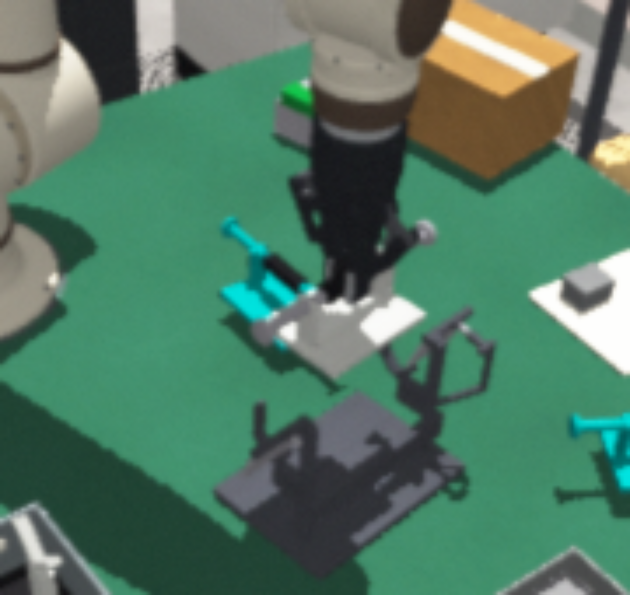

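Request:
apply_moves:
  motion:
    - [-0.14, 1, 0, 0, 0, 0.1]
    - [-0.3, 2.2, 0, 0, 0, 0.2]
    - [-0.5, 3.6, 0, 0, 0, 0.3]
    - [-0.72, 5, 0, 0, 0, 0.4]
    - [-0.92, 6.4, 0, 0, 0, 0.5]
    - [-1.12, 7.8, 0, 0, 0, 0.6]
    - [-1.32, 9.2, 0, 0, 0, 0.7]
    - [-1.53, 10.6, 0, 0, 0, 0.8]
    - [-1.7, 11.8, 0, 0, 0, 0.9]
    - [-1.84, 12.7, 0, 0, 0, 1]
    - [-1.89, 13.11, 0, 0, 0, 1]
    - [-1.89, 13.11, 0, 0, 0, 1]

```text
clock: 12.08
tool_pos: [503.7, -206.4, 245.9]
orientation: [-0.0, 1.0, 0.025, -0.001]
ft_force: [-0.0, 0.5, -4.6]
finger_gap: 0.174
```

Request:
apply_moves:
  motion:
    - [0, 0, 1.4, 0, 0, 0]
    - [0, 0, 2.4, 0, 0, 0]
    - [0, 0, 2.8, 0, 0, 0]
    - [0, 0, 2.8, 0, 0, 0]
    - [0, 0, 2.8, 0, 0, 0]

```text
clock: 12.7
tool_pos: [504.5, -206.2, 164.3]
orientation: [0.0, 1.0, 0.025, 0.001]
ft_force: [1.1, 0.2, -5.2]
finger_gap: 0.177
```

```bash
python3 - <<'E'
from h import *
import cv2
s=r.read_state();print(s["clock"],s["tool_pos"],s["finger_gap"],s["ft_force"])
p=W(ST,[(0,0,97.4)])[0];print(p,row(p,.05))
b=r.capture("scene")[180:310,160:320,::-1]
cv2.imwrite("pics/p8.png",cv2.resize(b,None,fx=4.6,fy=4.6,interpolation=cv2.INTER_CUBIC))
b=r.capture("top")[150:250,360:500,::-1]
cv2.imwrite("pics/p9.png",cv2.resize(b,None,fx=5.5,fy=5.5,interpolation=cv2.INTER_CUBIC))
E
```

```text
12.7 [ 504.48903317 -206.17297855  164.29271512] 0.17735411446426824 [ 1.08977175  0.20890472 -5.18269207]
[ 503.5 -206.5   97.4] [-0.04  0.01  2.23  0.01 -0.01  0.  ]
```

View pics/p8.png

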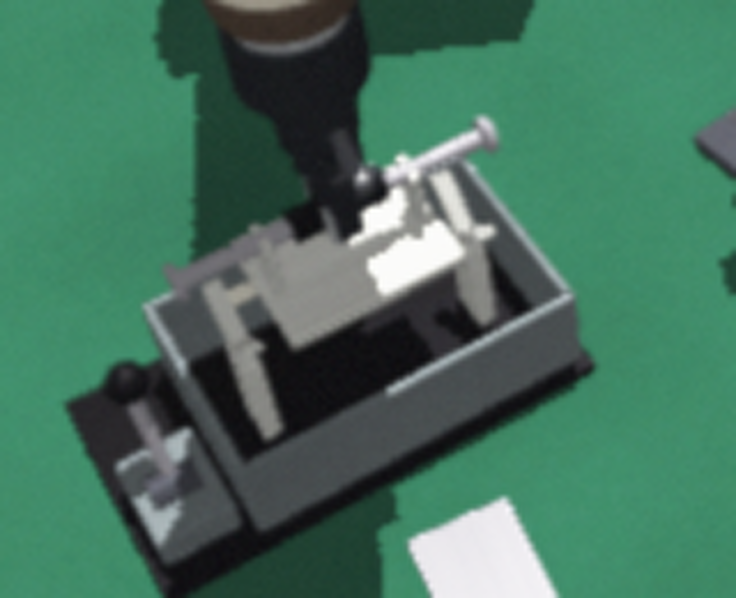

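View pics/p9.png

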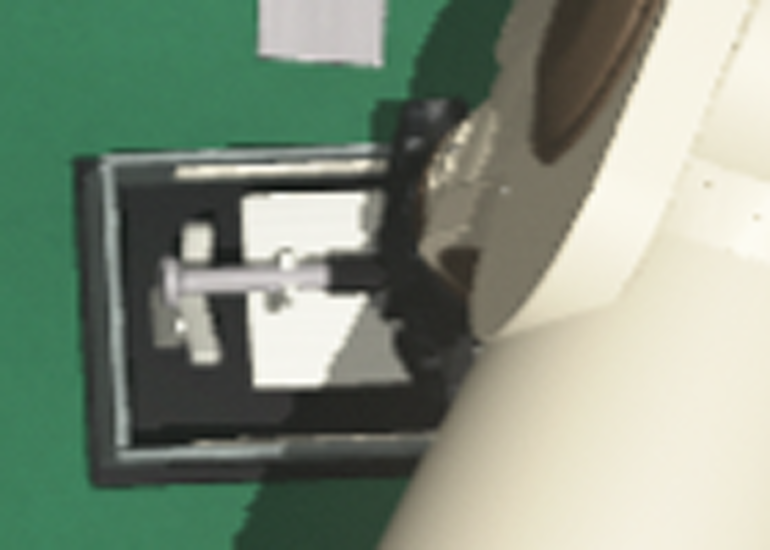

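```bash
python3 - <<'E'
from h import *
def bp(n,uv,z):
    return least_squares(lambda x:proj(n,[x[0],x[1],z])[0]-uv,[500,-200]).x
def loc(X): 
    d=X-ST[:2];c,s=np.cos(.05),np.sin(.05);return c*d[0]+s*d[1],-s*d[0]+c*d[1]
for uv,z in(((173,275),167),((166,275),167),((181,275),167),((328,273),175),((196,228),120),((207,360),120),((248,290),127)):
    print(uv,loc(bp("top",px((360,150),5.5,uv),z)))
for uv,z in(((488,133),167),((175,277),167)):
    print(uv,loc(bp("scene",px((160,180),4.6,uv),z)))
E
```

```text
(173, 275) (np.float64(3.25782188554904), np.float64(98.4172306934785))
(166, 275) (np.float64(3.3790458830350016), np.float64(101.52525439934867))
(181, 275) (np.float64(3.1192864565946294), np.float64(94.86536467500757))
(328, 273) (np.float64(0.5256849043220282), np.float64(31.459453375763335))
(196, 228) (np.float64(30.49597280468076), np.float64(78.35346964776511))
(207, 360) (np.float64(-31.288731539911936), np.float64(77.05281096297034))
(248, 290) (np.float64(-0.2631768242030361), np.float64(57.463588094316655))
(488, 133) (np.float64(0.5295631461321211), np.float64(105.48018176486693))
(175, 277) (np.float64(-2.6288469486886767), np.float64(-97.42218303387469))
```

Request:
apply_moves:
  motion:
    - [-0.03, 0, 0.6, 0, 0, 0]
    - [-0.03, 0, 1.2, 0, 0, 0]
    - [-0.03, 0, 1.7, 0, 0, 0]
    - [-0.03, 0, 2, 0, 0, 0]
    - [-0.03, 0, 2, 0, 0, 0]
    - [-0.03, 0, 2, 0, 0, 0]

```text
clock: 13.55
tool_pos: [503.3, -206.4, 103.3]
orientation: [0.0, 1.0, 0.025, 0.0]
ft_force: [-0.0, -0.3, -4.5]
finger_gap: 0.174
```

Request:
apply_moves:
  motion:
    - [0, 0, 0.1, 0, 0, 0]
    - [0, 0, 0.15, 0, 0, 0]
    - [0, 0, 0.15, 0, 0, 0]

```text
clock: 13.92
tool_pos: [503.5, -206.4, 98.8]
orientation: [0.0, 1.0, 0.025, 0.001]
ft_force: [1.7, 0.4, -2.7]
finger_gap: 0.174
```

Contact is starting. I'll ease down a little more.

Request:
apply_moves:
  motion:
    - [0, 0, 0.05, 0, 0, 0]
    - [0, 0, 0.07, 0, 0, 0]
    - [0, 0, 0.07, 0, 0, 0]

```text
clock: 14.3
tool_pos: [504.2, -206.5, 97.9]
orientation: [0.0, 1.0, 0.025, 0.002]
ft_force: [3.2, 1.0, 7.0]
finger_gap: 0.173
```

```bash
python3 - <<'E'
from h import *
import cv2
s=r.read_state();print(s["clock"],s["tool_pos"],s["finger_gap"],s["ft_force"],s["torque"])
b=r.capture("scene")[180:310,160:320,::-1]
cv2.imwrite("pics/p10.png",cv2.resize(b,None,fx=4.6,fy=4.6,interpolation=cv2.INTER_CUBIC))
E
```

```text
14.3 [ 504.23546802 -206.52773652   97.85755603] 0.1727918842275515 [3.24701192 0.99101695 6.96795207] [ 0.26891514 -0.52766542 -0.02193046]
```

View pics/p10.png

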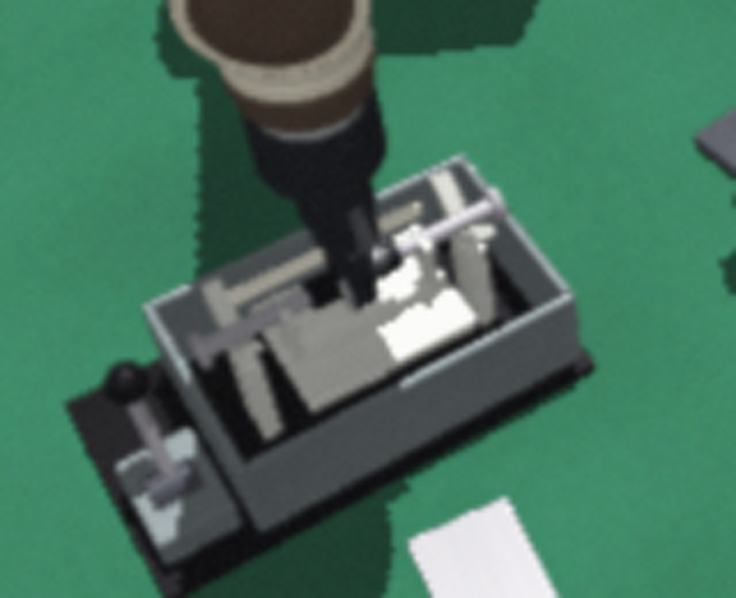

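The bar lies in both V posts at the calibrated height and is bearing up (+7 N). I'll release it here.

Request:
apply_moves:
  motion:
    - [0, 0, 0, 0, 0, 0]
    - [0, 0, 0, 0, 0, 0]
    - [0, 0, 0, 0, 0, 0]
    - [0, 0, 0, 0, 0, 0]
    - [0, 0, 0, 0, 0, 0]
    - [0, 0, 0, 0, 0, 0]
  grip: 0.6

```text
clock: 15.1
tool_pos: [503.0, -206.3, 96.2]
orientation: [-0.0, 1.0, 0.025, -0.0]
ft_force: [0.6, 0.3, -0.5]
finger_gap: 0.601
```

Request:
apply_moves:
  motion:
    - [0, 0, -0.4, 0, 0, 0]
    - [0, 0, -1.2, 0, 0, 0]
    - [0, 0, -2.5, 0, 0, 0]
    - [0, 0, -4, 0, 0, 0]
    - [0, 0, -4, 0, 0, 0]
    - [0, 0, -4, 0, 0, 0]

```text
clock: 15.85
tool_pos: [503.1, -206.3, 216.3]
orientation: [0.0, 1.0, 0.025, 0.0]
ft_force: [-0.6, -0.1, -0.1]
finger_gap: 0.6
```

```bash
python3 - <<'E'
from h import *
import cv2
s=r.read_state();print(s["clock"],s["tool_pos"],s["finger_gap"],s["ft_force"])
b=r.capture("scene")[180:310,160:320,::-1]
cv2.imwrite("pics/p11.png",cv2.resize(b,None,fx=4.6,fy=4.6,interpolation=cv2.INTER_CUBIC))
print([(d["at"],d["p"]) for d in r.recognise("scene","start_tip")[:3]])
for L in((30-80*np.sin(.5)-50,-146,0),(30+80*np.sin(.5),-146,0)):print(W(ST,[L]))
E
```

```text
15.85 [ 503.06493001 -206.32821233  216.31349275] 0.5995962833726137 [-0.56142738 -0.10005532 -0.13730475]
[([523.4, -265.5, 37.3], 0.32)]
[[ 452.51584298 -355.23402461    0.        ]]
[[ 579.06557705 -348.90125973    0.        ]]
```

View pics/p11.png

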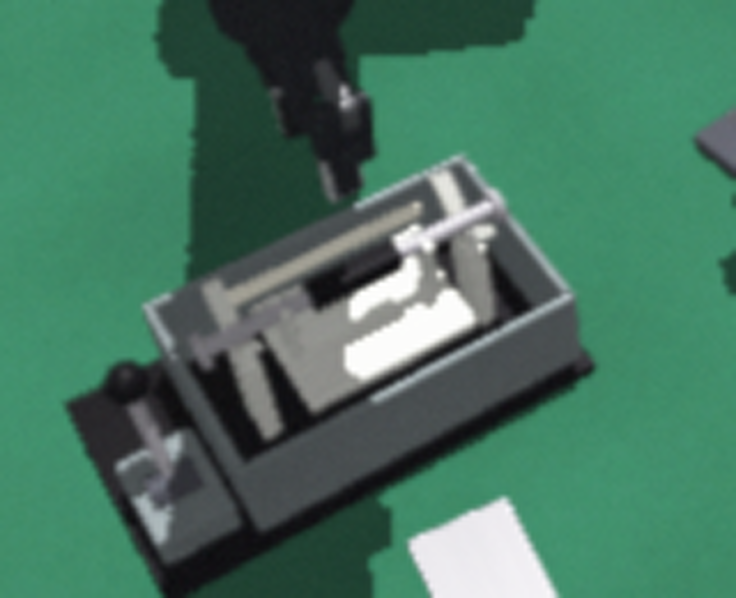

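```bash
python3 - <<'E'
from h import *
for L in((-60,-146,216),(-60,-146,106),(20,-146,106),(42,-146,106)):
  p=W(ST,[L])[0];print(p,row(p,.05))
E
```

```text
[ 450.87194309 -355.31628817  216.        ] [-1.97  4.88 -0.03 -0.    0.01 -0.  ]
[ 450.87194309 -355.31628817  106.        ] [-1.97  4.88  3.64 -0.    0.01 -0.  ]
[ 530.77196392 -351.31795463  106.        ] [ 0.7   4.88  3.64 -0.    0.01 -0.  ]
[ 552.74446965 -350.21841291  106.        ] [ 1.43  4.88  3.64 -0.    0.01 -0.  ]
```

Request:
apply_moves:
  motion:
    - [-0.6, 1.5, 0, 0, 0, 0]
    - [-1.3, 3.2, 0, 0, 0, 0]
    - [-1.97, 4.88, 0, 0, 0, 0]
    - [-1.97, 4.88, 0, 0, 0, 0]
    - [-1.97, 4.88, 0, 0, 0, 0]
    - [-1.97, 4.88, 1.2, 0, 0, 0]
    - [-1.97, 4.88, 2.4, 0, 0, 0]
    - [-1.97, 4.88, 3.64, 0, 0, 0]
    - [-1.97, 4.88, 3.64, 0, 0, 0]
    - [-1.97, 4.88, 3.64, 0, 0, 0]
  grip: 0

```text
clock: 17.2
tool_pos: [452.0, -355.0, 108.6]
orientation: [0.0, 1.0, 0.026, 0.001]
ft_force: [0.8, 0.3, 0.9]
finger_gap: 0.001
```

```bash
python3 - <<'E'
from h import *
import cv2
s=r.read_state();print(s["clock"],s["tool_pos"],s["finger_gap"],s["ft_force"])
b=r.capture("scene")[180:310,140:300,::-1]
cv2.imwrite("pics/p12.png",cv2.resize(b,None,fx=4.6,fy=4.6,interpolation=cv2.INTER_CUBIC))
E
```

```text
17.2 [ 452.03821216 -355.03939135  108.56038048] 0.0012994467107360812 [0.82355254 0.32159799 0.88977855]
```

View pics/p12.png

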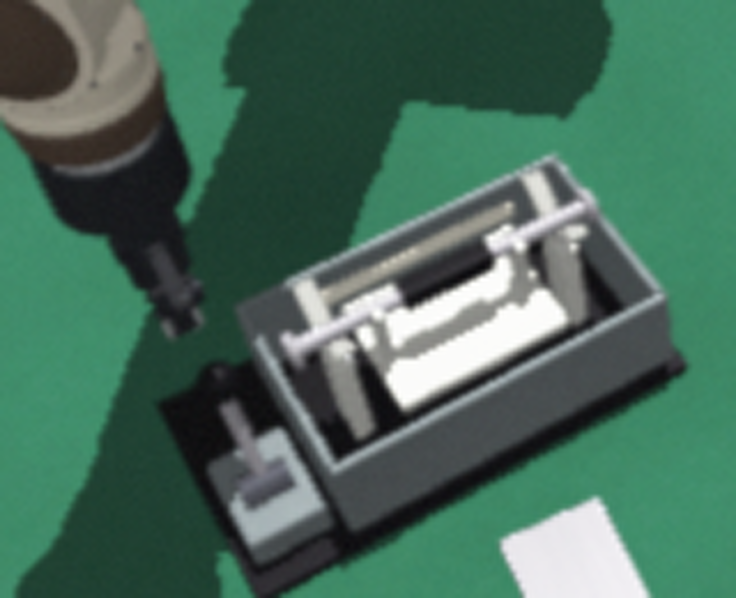

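The platform sits level in both posts. The fingertip is behind the ball (215,378) and lined up with it, so I'll push along tool +x.

Request:
apply_moves:
  motion:
    - [0.4, 0, 0.1, 0, 0, 0]
    - [0.8, 0, 0.1, 0, 0, 0]
    - [1.2, 0, 0.1, 0, 0, 0]
    - [1.6, 0, 0.1, 0, 0, 0]
    - [2, 0, 0.1, 0, 0, 0]
    - [2.4, 0, 0.1, 0, 0, 0]
    - [2.7, 0, 0.1, 0, 0, 0]
    - [2.9, 0, 0.1, 0, 0, 0]
    - [3, 0, 0.1, 0, 0, 0]
    - [3, 0, 0.1, 0, 0, 0]

```text
clock: 18.5
tool_pos: [541.3, -351.0, 103.9]
orientation: [-0.0, 1.0, 0.025, 0.0]
ft_force: [-0.4, -0.1, -0.7]
finger_gap: -0.002
```

```bash
python3 - <<'E'
from h import *
import cv2
s=r.read_state();print(s["clock"],s["tool_pos"],s["finger_gap"],s["ft_force"])
b=r.capture("scene")[180:310,140:300,::-1]
cv2.imwrite("pics/p13.png",cv2.resize(b,None,fx=4.6,fy=4.6,interpolation=cv2.INTER_CUBIC))
E
```

```text
18.5 [ 541.26556043 -350.95490858  103.92196389] -0.0024930702063010947 [-0.41020063 -0.05595422 -0.6605668 ]
```

View pics/p13.png

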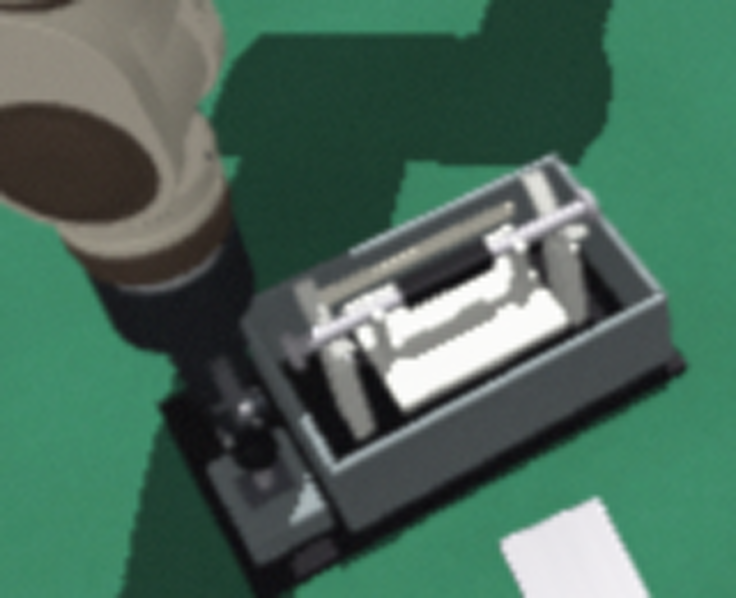

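Request:
apply_moves:
  motion:
    - [0.15, 0, 0, 0, 0, 0]
    - [0.3, 0, 0, 0, 0, 0]
    - [0.3, 0, 0, 0, 0, 0]

```text
clock: 18.92
tool_pos: [550.5, -350.5, 104.0]
orientation: [0.0, 1.0, 0.025, 0.0]
ft_force: [-0.0, 0.5, -0.6]
finger_gap: 0.005
```

Request:
apply_moves:
  motion:
    - [0.15, 0, 0, 0, 0, 0]
    - [0.25, 0, 0, 0, 0, 0]
    - [0.25, 0, 0, 0, 0, 0]

```text
clock: 19.3
tool_pos: [554.7, -350.3, 103.8]
orientation: [-0.0, 1.0, 0.024, -0.003]
ft_force: [-17.5, -1.3, 6.0]
finger_gap: 0.004
```

```bash
python3 - <<'E'
from h import *
import cv2
s=r.read_state();print(s["clock"],s["tool_pos"],s["ft_force"])
b=r.capture("scene")[180:310,140:300,::-1]
cv2.imwrite("pics/p14.png",cv2.resize(b,None,fx=4.6,fy=4.6,interpolation=cv2.INTER_CUBIC))
for a in(.7,.85,1.):
  print(a,(proj("scene",W(ST,[(30+80*np.sin(a-.5),-146,30+80*np.cos(a-.5))]))[0]-[140,180])*4.6)
E
```

```text
19.3 [ 554.73601205 -350.3394951   103.76818222] [-17.53745253  -1.28714966   6.0490232 ]
0.7 [241.05264082 432.35519076]
0.85 [250.3040428  449.73088399]
1.0 [259.87666207 468.07716118]
```

View pics/p14.png

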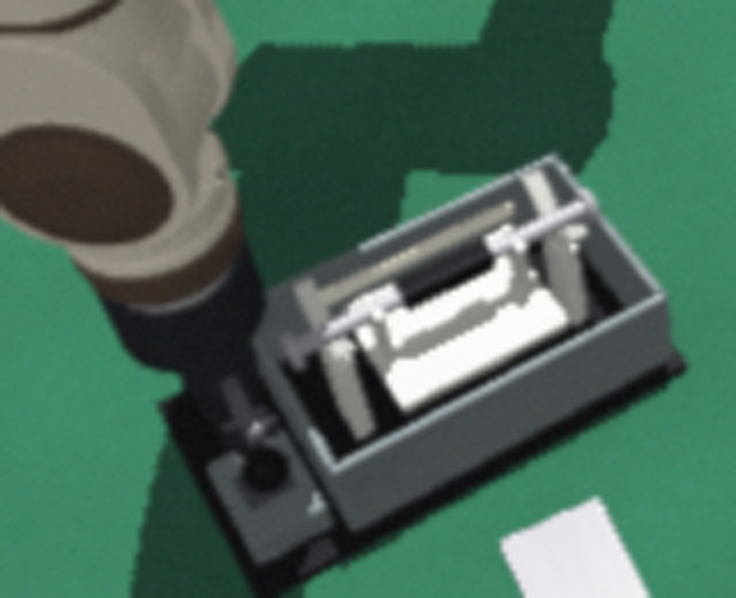

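The push hit the end stop (17 N), with the ball at (265,470), which is the predicted position for 1.0 rad. I'll back off and rise.

Request:
apply_moves:
  motion:
    - [-0.4, 0, 0, 0, 0, 0]
    - [-1, 0, 0, 0, 0, 0]
    - [-1.5, 0, -0.3, 0, 0, 0]
    - [-1.8, 0, -1.5, 0, 0, 0]
    - [-2, 0, -3, 0, 0, 0]
    - [-3, 0, -4.5, 0, 0, 0]
    - [-4, 0, -5, 0, 0, 0]
    - [-4, 0, -5, 0, 0, 0]
    - [-4, 0, -5, 0, 0, 0]

```text
clock: 20.48
tool_pos: [438.0, -356.1, 253.9]
orientation: [0.0, 1.0, 0.025, 0.0]
ft_force: [-1.0, -0.1, -0.4]
finger_gap: -0.001
```

```bash
python3 - <<'E'
from h import *
import cv2
s=r.read_state();print(s["clock"],s["tool_pos"],s["ft_force"])
im=r.capture("scene")[:,:,::-1]
cv2.imwrite("pics/p15.png",cv2.resize(im[180:310,140:300],None,fx=4.6,fy=4.6,interpolation=cv2.INTER_CUBIC))
cv2.imwrite("pics/p16.png",im)
print([(d["at"],d["p"]) for d in r.recognise("scene","platform_bar")[:4]],W(ST,[(0,0,100)]))
E
```

```text
20.475 [ 438.02913788 -356.14090993  253.85648471] [-1.0316261  -0.08165704 -0.41965509]
[([510.8, -210.3, 59.7], 0.97), ([660.7, 470.1, 33.7], 0.77), ([272.5, 268.1, 33.4], 0.59)] [[ 503.5 -206.5  100. ]]
```

View pics/p15.png

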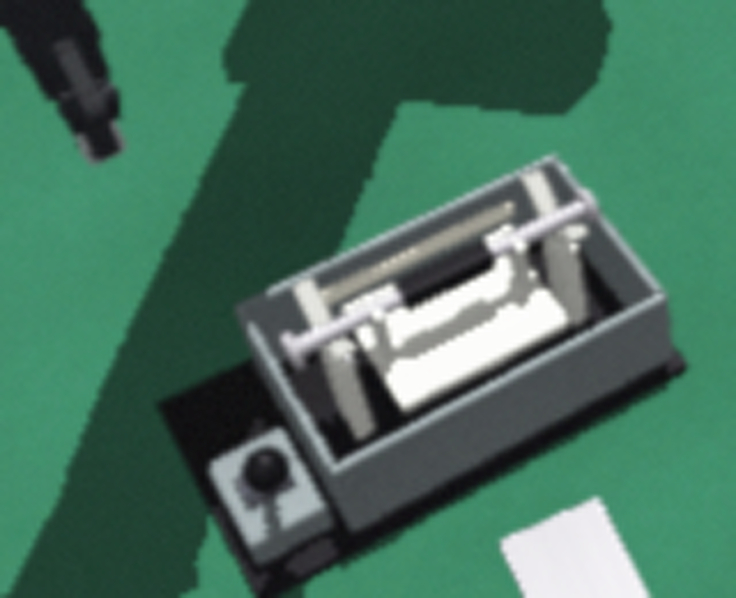

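View pics/p16.png

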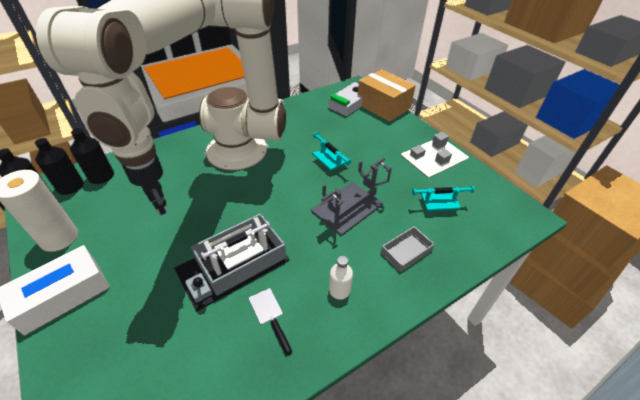

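The lever stays fully over with its ball at (265,470), the platform is level in both posts, and the bystanders haven't moved. I'll hand in the job.

```bash
python3 -c "
from workcell import r
print(r.job_done())"
```

```text
the job is handed in; nothing more can be done
None
```

The job is done and handed in at about 20.5 s of the 67 s allowed. `job_done()` gives no verdict, so what follows rests on my own checks.

- **Keepers:** I pressed the right one, then the left. Each took about 3 N, the force then dropped to nothing, and the pictures showed both staying open.
- **Platform:** I lifted it by its bar grip and lowered it into the station's V posts. I let go only once the posts were carrying it, with 7 N upward on the tool. The tool was within 0.5 mm of its height when the bar sat on the rack, and both seats are 100 mm up.
- **Lever:** I pushed it against its end stop, where the force reached about 17 N. After backing off, its ball stayed where I had predicted it for 1.0 rad.
- **Final picture:** the bar lies in both posts with the plate level, the arm is clear, and the bottle, scraper and tray look unmoved.

**Disagreements:**
- My rack position from the top and scene cameras differed by about 5 mm. The recogniser's keeper positions were about 6 mm off from it as well.
- The recogniser's last platform reading was within about 8 mm horizontally of my seat estimate. It reports the middle of the visible surface rather than the bar's axis.
- The recogniser did not find the lever ball after the platform was set down, so I judged the lever from the pictures and the push force.

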